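# Slide the pellet die home in the lever press and hold the press closed

## Task

With the fingertips, and without gripping or lifting anything, push the steel pellet die across the bed of the lever press until it sits home against both jaws of the V-shaped stop. Then, from behind its cross handle, push the lever over and down until its foot bears on the die's plunger, and finish while still holding it firmly pressed down. Leave the other things on the desk alone.

Things in the scene. Friction and masses are not known exactly. Their poses are not given: they have to be found in the camera images.
- press: Small hand lever press fixed to the desk: grey base 250 mm long (x), 136 mm wide, its flat steel top (the bed) 24 mm above the desk. Origin at desk height under the middle; x points to its rear, where two 99 mm high cheeks carry the lever, y to its left, z up. The bed runs from x = -115 to 125 mm and 62 mm to either side. The front is open.
- seat (a point): Point on the bed (x = 20 mm in the press's frame, 24 mm above the desk) where the die's axis stands when the die touches both jaws of the V-shaped stop. The jaws are dark steel, 12 mm high, 42 mm long, each 45 degrees off the press's x axis; the V opens to the press's front with a mouth about 73 mm wide. Axes as the press.
- die: Loose round steel pellet die, 0.7 kg (it takes up to about 10 N to slide it), standing on the bed in front of the V-shaped stop: a foot flange 53 mm across, a barrel 43 mm across, 46 mm high, with the 26 mm round head of its plunger on top, 58 mm high in all. Origin at the centre of its underside, z up along its axis.
- press_lever (a joint): Angle of the lever, rad, about the press's y axis: 0 when level (foot on the plunger of a seated die), 1.62 at rest, when it stands up over the pivot, leaning back 3 degrees. A return spring lifts it when let go (0.5 to 3 N at the handle). With no die under it, it goes down to -0.12.
- handle (a point): Middle of the lever's black rubber cross handle, a bar 21 mm thick and 90 mm long along the press's y. It lies 190 mm from the pivot along the lever and 16 mm to its upper side: when open 271 mm above the desk, 26 mm behind the pivot; when closed 98 mm above the desk. Axes turn with the lever: x from handle towards pivot, z to the upper side (up when closed, rearward when open).
- foot (a point): Lowest point of the domed steel foot under the lever, 80 mm from the pivot; with the lever level it rests on the plunger of a seated die. Axes as the handle's.
- spacer: Bystander: flat steel ring, 43 mm across, 13 mm high. Origin at the centre of its underside.
- vial: Bystander: small screw-cap sample vial, 28 mm across, 58 mm high. Origin at the centre of its underside.
- pestle: Bystander: small stone pestle standing on its foot, 27 mm across, 72 mm high. Origin at the centre of its underside.
- jar: Bystander: white plastic jar with a black lid, 47 mm across, 64 mm high. Origin at the centre of its underside.
- pivot (a point): The lever's pivot axis, in the middle between the cheeks: x = 100 mm in the press's frame, 82 mm above the desk. Axes as the press.
Things that resemble listed ones, but are neither listed nor needed, are in the scene too. Leave any green or pink look-alike of the die alone.

How it is judged:
On the way:
1. the die stands home in the V-shaped stop while the lever is still up (horizontal distance between die and seat below 0.003 m and angle between die's own z axis and vertical below 0.06 rad and value of joint press_lever above 1 rad), for 0.2 s.
At the end, for the whole second after the job is handed in: The die stands upright within 3 mm of its seat against both jaws; the lever is level to 0.06 rad with its foot pressing on the die's plunger with more than 10 N (about 5 N at the handle); the fingers hold it there by the lever (more than 2 N) and do not touch the die (horizontal distance between die and seat below 0.003 m and angle between die's own z axis and vertical below 0.06 rad and contact force between press_lever and die above 10 N and value of joint press_lever between -0.06 and 0.06 rad and contact force between the fingers and press_lever above 2 N and contact force between the fingers and die below 0.5 N); the arm keeps its last pose, push and grip.
It fails at once if the die is lifted off the bed or tipped (z of die in the frame of press above 0.032 m or z of die in the frame of press below 0.018 m or angle between die's own z axis and vertical above 0.2 rad).
It fails at once if the die is taken between the fingers (horizontal distance between the grasp point and die below 0.012 m and z of the grasp point in the frame of die below 0.056 m).
It fails at once if the handle is taken between the fingers (x of the grasp point in the frame of handle between -0.009 and 0.009 m and z of the grasp point in the frame of handle between -0.009 and 0.009 m and y of the grasp point in the frame of handle between -0.045 and 0.045 m).
It fails at once if another thing on the desk is pushed aside or knocked over (distance of any of spacer, vial, pestle, jar from where it was at the start of the episode above 0.01 m or angle between any of vial, pestle's own z axis and vertical above 0.3 rad).
It also fails if it takes over 61 s, if anything falls off the work surface, if the arm or the gripper's body presses on something with over 40 N, if the wrist force passes 120 N, or if a joint passes its speed limit or range.

## Robot

A 6-joint arm with a two-finger parallel gripper is mounted at the origin on a cart in front of the work surface, level with it; the furniture and walls round the work are solid. World frame = base frame: x ahead of the robot, y to its left, z up, the work surface at z = 0. Lengths are in m, angles in rad, forces in N, time in s.
With the tool pointing down it reaches from about 0.375 to 0.9 m from the base axis. Payload 3.1 kg.
Tool frame: the origin (TCP) lies on the centre line of the jaws, within the pads' length; the fingertips stand 8 mm ahead of it and the grasp point (between the pads) lies 11 mm behind it; z points along the fingers, y is the line along which they close (so a half turn about z gives the same grasp; the last joint's range is limited). The gripper opens to 87 mm and grips with 3 to 60 N. Pads are 19 mm wide; open, the fingers measure 117 mm over their backs; the gripper's body (75 mm by 190 mm) begins 51 mm behind the grasp point.
Start: joints at [0.997, 0.527, 1.433, -0, 1.181, -0.178], TCP at [0.241, 0.577, 0.231] pointing down, gripper open.
Joint ranges: [-3.08, 3.08], [-0.75, 2.2], [0.22, 2.44], [-1.43, 4.57], [0, 2.65], [-2.85, 2.85]. Speed limits (rad/s): [2.79, 2.79, 3.14, 3.14, 3.14, 3.14].

## Interface

Orientations are given as a unit quaternion [x, y, z, w].
In Python, from rig import robot gives the robot as it stands. The module is installed in compiled form; this text tells all that it offers.
- The arm moves only by the tool send_rows, never from a script. Its argument "increments" is one flat list of numbers, 7 for each row, row after row: the turn, a rotation vector about the world's x, y, z in rad, then the shift along the world's x, y, z in cm, then the opening, from 0 (shut) to 1 (fully open). A call has 1 to 20 rows; each row shifts and turns the commanded pose from where the row before left it; what a row does not reach is not made up. A row lasts 1/12 s, in which the tool goes at most 41.7 mm and 7.16 degrees, less where a joint would pass 70% of its speed; a pose out of reach is approached as far as the arm can. A call is refused whole if a number of a shift passes 4.17 or a number of a turn 0.125, either way. A call with a gripper value outside its range is refused whole. The fingers move at their own pace and stop on an object; "newtons" is the grip in N (left out, the last holds). Time passes only in rows, so rows that do not move let the fingers close. It gives the time, the measured TCP pose, the force, the opening and the grip force at its end, in the units of the state.
- robot.get_obs(): the state, without advancing time (a new reading comes with each control period).
- robot.camera(name): name is "side" or "top"; returns a dict with "image" (400x640x3 uint8, red, green, blue), "range_z" (400x640 float32, m along the optical axis (not along the pixel's ray), 0 where there is no reading), "fx", "fy", "cx", "cy" (pixels), "R" (3x3) and "t" (3): a world point X has camera coordinates R X + t. Camera axes: x right, y down, z forward; pixel columns grow to the right and rows downward; lengths in m; the calibration is good to about 2 mm. A picture is of the moment at which its call begins.
- robot.hand_in(): hands the job in; it is judged then, once.
The state is a dict: "time": time; "q": joint angles; "joint_velocities": joint speeds; "joint_torque": joint torques, N m; "position": TCP position; "tool_rot": TCP orientation; "ft_force": force on the tool from outside, world axes, zero at the start; "moment": the same for the moment, N m; "grip_width": finger opening in m; "grip_force": force on a finger pad.
Only numpy, scipy, OpenCV 4.12 (cv2) and the standard library are available. Lean on these libraries where they do the work, as an engineer would, in place of code of your own. Each camera call takes 0.05 s, during which the arm holds its last target. There are 200 camera calls.

## Working session

There is one attempt and no reset: what is moved stays moved. The work goes in short steps, Python scripts to look and compute and a tool call to move; the robot and the scene stay as the last step left them, time stands still between calls to the robot, and variables do not carry over. Pictures are saved under pics/ and viewed, at most 10 in all, crops included, and the job is handed in when it is done.

Besides the shell and the picture viewer there is one more tool, called after "Emit:" as a command line: name --argument value ..., lists and objects as JSON in quotes. send_rows: Moves the arm, as the interface text tells. Its arguments: {"type":"object","properties":{"increments":{"type":"array"},"newtons":{"type":"number"}},"required":["increments"]}

```bash
mkdir -p pics; cat > h.py <<'E'
from rig import robot
import numpy as np, cv2
def snap(name,f=None):
    c=robot.camera(name)
    if f: cv2.imwrite('pics/'+f,c["image"][:,:,::-1])
    return c
def px(c,u,v,z=None):
    """world point of pixel by depth, or on plane z"""
    r=np.array([(u-c["cx"])/c["fx"],(v-c["cy"])/c["fy"],1]);R=np.array(c["R"]);t=np.array(c["t"])
    o=-R.T@t;d=R.T@r
    if z is None: return o+d*c["range_z"][int(round(v)),int(round(u))]
    return o+d*(z-o[2])/d[2]
E
python3 - <<'E'
from h import *
a=snap('top','t1.png');b=snap('side','s1.png')
for c in(a,b):print(-np.array(c["R"]).T@c["t"],c["fx"],c["R"][2])
o=robot.get_obs();print(o)
E
```

```text
[ 0.42656092 -0.01895419  1.00142143] 474.34070917628776 [ 0.06051705  0.0015473  -0.99816596]
[ 0.3910191  -0.97771418  0.63218167] 499.19772128433203 [ 0.07786676  0.8761301  -0.47574449]
{'time': 0.1, 'q': array([ 9.96525160e-01,  5.28405536e-01,  1.43375922e+00, -2.34966048e-05,
        1.18140428e+00, -1.78531228e-01]), 'joint_velocities': array([-0.00109065, -0.00344852, -0.00388238, -0.00064863,  0.00056109,
       -0.00030105]), 'joint_torque': array([ 1.45702330e-05, -4.40986562e+01, -1.77151912e+01,  6.34940621e-02,
        5.33860736e-02, -5.69791519e-05]), 'position': array([0.24057564, 0.57615022, 0.22965437]), 'tool_rot': array([ 1.96576830e-01,  9.80487926e-01, -9.23003202e-04, -3.53130867e-04]), 'ft_force': array([-0.04152915,  0.1126252 , -0.07715794]), 'moment': array([ 0.03022154, -0.03785529,  0.01186845]), 'grip_force': 0.0, 'grip_width': 0.08697808990468456}
```

View pics/t1.png

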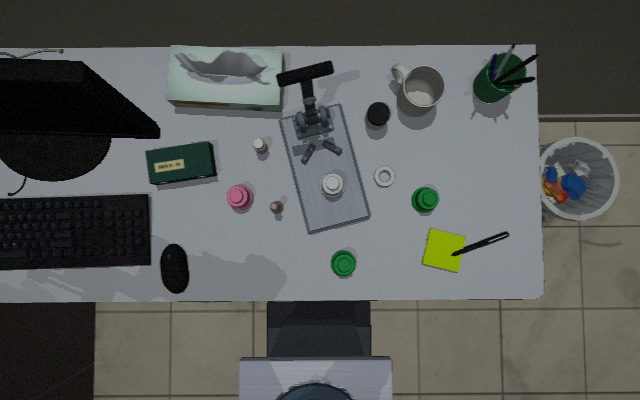

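View pics/s1.png

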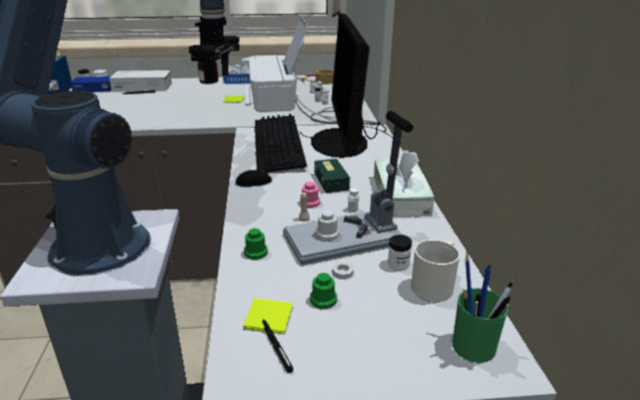

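Candidates for the die in the top view are grey on the bed (332,184), pink (239,196), green (343,263) and green (425,200). The steel one on the bed matches the description. The V jaws are at about (308,153) and (332,147), and the handle bar is at (305,73).

```bash
python3 - <<'E'
from h import *
c=snap('top')
im=c["image"][50:245,255:405,::-1]
cv2.imwrite('pics/t2.png',cv2.resize(im,None,fx=3,fy=3,interpolation=cv2.INTER_CUBIC))
P=np.array([[px(c,u,v) for u in range(640)] for v in range(400)])
np.save('P.npy',P)
# bed: points with z 0.018..0.030 within region
m=np.zeros((400,640),bool);m[100:240,270:380]=1
b=(m&(abs(P[...,2]-.024)<.006)&(c["range_z"]>0)).astype('uint8')
n,l,s,_=cv2.connectedComponentsWithStats(b);k=1+s[1:,4].argmax()
pts=P[l==k];print(len(pts),np.median(pts[:,2]))
r=cv2.minAreaRect((pts[:,:2]*1000).astype('float32'));print(r);print(cv2.boxPoints(r))
d=m&(P[...,2]>.075)&(P[...,2]<.09);
for nm,lo,hi,w in(('head',.076,.09,(slice(165,205),slice(310,355))),('barrel',.064,.09,(slice(165,205),slice(310,355))),('handle',.24,.3,(slice(50,100),slice(265,345)))):
    q=P[w].reshape(-1,3);q=q[(q[:,2]>lo)&(q[:,2]<hi)];print(nm,len(q),q.mean(0),np.ptp(q,axis=0), cv2.minAreaRect((q[:,:2]*1000).astype('float32')))
E
```

```text
5433 0.023933350770771855
((546.4764404296875, -20.827545166015625), (246.49942016601562, 133.45480346679688), 14.43860912322998)
[[ 410.4815     13.060905]
 [ 443.7575   -116.17878 ]
 [ 682.4714    -54.715996]
 [ 649.1954     74.52369 ]]
head 140 [ 0.50894701 -0.03637148  0.08199854] [0.02361889 0.02537452 0.00946379] ((508.5810546875, -36.088645935058594), (25.358610153198242, 23.61992835998535), 89.76044464111328)
barrel 374 [ 0.50857878 -0.03615815  0.07430974] [0.04176056 0.04158642 0.02193918] ((508.8185729980469, -36.327571868896484), (41.52650833129883, 41.777584075927734), 89.56401062011719)
handle 832 [0.66164957 0.00865645 0.27684751] [0.0385487  0.0890129  0.04338344] ((663.8524780273438, 8.998172760009766), (21.181320190429688, 89.63570404052734), 14.145484924316406)
```

View pics/t2.png

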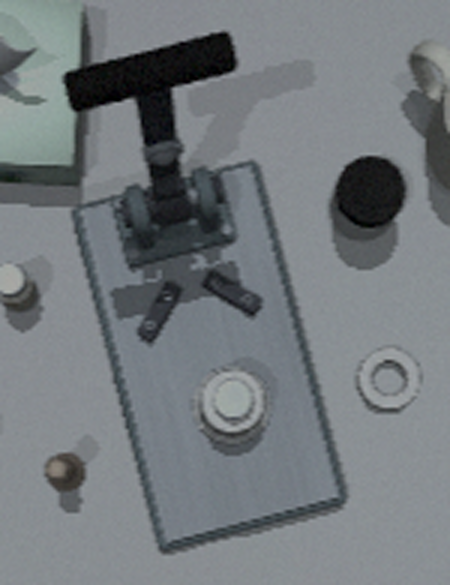

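The crop shows the grey die in front of the V, with free bed behind it. I measured the press yaw at about 14.4° and its origin at (0.546,-0.021). The seat is at about (0.566,-0.016) and the die at about (0.509,-0.036), which is (-40,-6) mm in the press frame. The bar measures 21 x 90 mm and the barrel 42 mm, both as described. I'm moving behind the die with a 25 mm finger gap so the fingers cradle it.

Emit:
send_rows --increments '[0, 0, 0.0324, 1.05, -3.14, 0, 0.29, 0, 0, 0.0324, 1.05, -3.14, 0, 0.29, 0, 0, 0.0324, 1.05, -3.14, 0, 0.29, 0, 0, 0.0324, 1.05, -3.14, 0, 0.29, 0, 0, 0.0324, 1.05, -3.14, 0, 0.29, 0, 0, 0.0324, 1.05, -3.14, 0, 0.29, 0, 0, 0.0324, 1.05, -3.14, 0, 0.29, 0, 0, 0.0324, 1.05, -3.14, 0, 0.29, 0, 0, 0.0324, 1.05, -3.14, 0, 0.29, 0, 0, 0.0324, 1.05, -3.14, 0, 0.29, 0, 0, 0.0324, 1.05, -3.14, 0, 0.29, 0, 0, 0.0324, 1.05, -3.14, 0, 0.29, 0, 0, 0.0324, 1.05, -3.14, 0, 0.29, 0, 0, 0.0324, 1.05, -3.14, 0, 0.29, 0, 0, 0.0324, 1.05, -3.14, 0, 0.29, 0, 0, 0.0324, 1.05, -3.14, 0, 0.29, 0, 0, 0.0324, 1.05, -3.14, 0, 0.29, 0, 0, 0.0324, 1.05, -3.14, 0, 0.29, 0, 0, 0.0324, 1.05, -3.14, 0, 0.29, 0, 0, 0, 0, 0, 0, 0.29]'

```text
time: 1.82
position: [0.4439, -0.0253, 0.231]
tool_rot: [-0.108, 0.994, -0.002, 0.002]
ft_force: [1.2, 0.1, -0.0]
grip_width: 0.0256
grip_force: 0.0
```

Emit:
send_rows --increments '[0, 0, 0.035, 0.7, -2.6, 0, 0.29, 0, 0, 0, 0, 0, -3, 0.29, 0, 0, 0, 0, 0, -3, 0.29, 0, 0, 0, 0, 0, -3, 0.29, 0, 0, 0, 0, 0, -3, 0.29, 0, 0, 0, 0, 0, -2, 0.29, 0, 0, 0, 0, 0, -1, 0.29, 0, 0, 0, 0, 0, 0, 0.29, 0, 0, 0, 0, 0, 0, 0.29]'

```text
time: 2.57
position: [0.447, -0.0454, 0.0801]
tool_rot: [-0.127, 0.992, 0.0, -0.001]
ft_force: [0.2, 0.1, 0.8]
grip_width: 0.0255
grip_force: 0.0
```

```bash
python3 - <<'E'
from h import *
o=robot.get_obs();print(o['time'],o['position'],o['tool_rot'],o['ft_force'])
a=snap('side');cv2.imwrite('pics/s2.png',cv2.resize(a["image"][150:300,240:440,::-1],None,fx=4,fy=4,interpolation=cv2.INTER_CUBIC))
E
```

```text
2.5667 [ 0.44699482 -0.04540422  0.08014696] [-1.27122665e-01  9.91886582e-01  4.58775354e-04 -7.91623305e-04] [0.20285369 0.05659277 0.75161963]
```

View pics/s2.png

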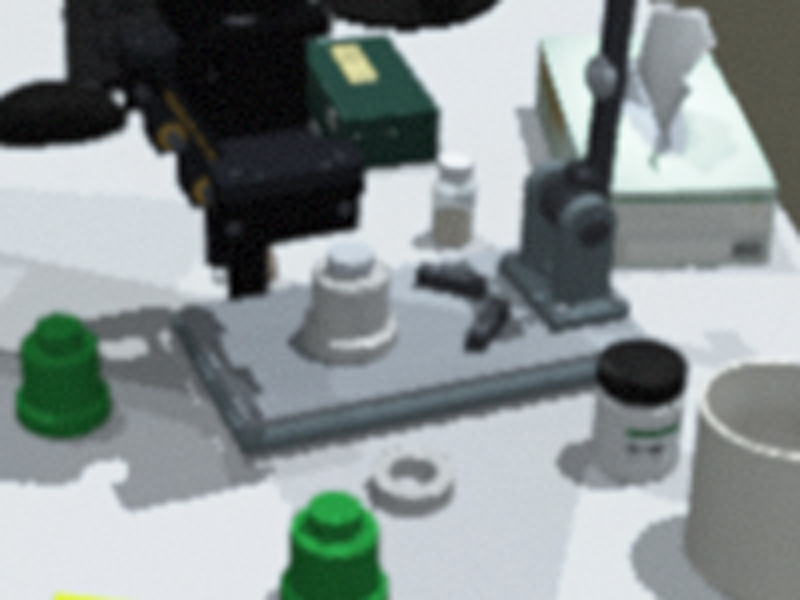

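The fingers are in the right place behind the die. The flange is low, about 8 mm. I'm trimming the position and lowering.

Emit:
send_rows --increments '[0, 0, 0, 0.37, -0.6, 0, 0.29, 0, 0, 0, 0, 0, -1.5, 0.29, 0, 0, 0, 0, 0, -1.5, 0.29, 0, 0, 0, 0, 0, -1, 0.29, 0, 0, 0, 0, 0, -0.4, 0.29, 0, 0, 0, 0, 0, 0, 0.29, 0, 0, 0, 0, 0, 0, 0.29]'

```text
time: 3.2
position: [0.4518, -0.0523, 0.0372]
tool_rot: [-0.127, 0.992, -0.0, 0.001]
ft_force: [0.2, 0.3, 0.1]
grip_width: 0.0253
grip_force: 0.0
```

Emit:
send_rows --increments '[0, 0, 0, 0.4, 0.12, -0.1, 0.29, 0, 0, 0, 0.4, 0.12, 0, 0.29, 0, 0, 0, 0.4, 0.12, 0, 0.29, 0, 0, 0, 0.4, 0.12, 0, 0.29, 0, 0, 0, 0.4, 0.12, 0, 0.29, 0, 0, 0, 0.4, 0.12, 0, 0.29, 0, 0, 0, 0.3, 0.1, 0, 0.29, 0, 0, 0, 0.3, 0.1, 0, 0.29, 0, 0, 0, 0.3, 0.1, 0, 0.29, 0, 0, 0, 0.3, 0.1, 0, 0.29]'

```text
time: 4.03
position: [0.4831, -0.0404, 0.0354]
tool_rot: [-0.128, 0.992, 0.001, -0.004]
ft_force: [-8.7, -6.3, 6.0]
grip_width: 0.0251
grip_force: 4.7
```

```bash
cat >> h.py <<'E'
def die():
    c=snap('top');d=c["range_z"];out=[]
    us,vs=np.meshgrid(np.arange(295,360),np.arange(130,205))
    q=np.array([px(c,u,v) for u,v in zip(us.ravel(),vs.ravel())])
    # head by height, inside 60 mm of the press's line
    k=q[(q[:,2]>.076)&(q[:,2]<.09)&(q[:,0]<.595)]
    return c,len(k),k.mean(0),np.ptp(k,axis=0),[(us.ravel()[i],vs.ravel()[i]) for i in [0]]
E
python3 - <<'E'
from h import *
print(die()[1:4]);c=snap('top','t3.png')
cv2.imwrite('pics/t3.png',cv2.resize(c["image"][90:240,255:405,::-1],None,fx=4,fy=4,interpolation=cv2.INTER_CUBIC))
E
```

```text
h.py:19: RuntimeWarning: Mean of empty slice.
  return c,len(k),k.mean(0),np.ptp(k,axis=0),[(us.ravel()[i],vs.ravel()[i]) for i in [0]]
  ret = um.true_divide(
Traceback (most recent call last):
  File "h.py", line 19, in die
    return c,len(k),k.mean(0),np.ptp(k,axis=0),[(us.ravel()[i],vs.ravel()[i]) for i in [0]]
                              ~~~~~~^^^^^^^^^^
ValueError: zero-size array to reduction operation maximum which has no identity
```

```bash
python3 - <<'E'
from h import *
o=robot.get_obs();print(o['position'],o['ft_force'])
c=snap('side')
cv2.imwrite('pics/s3.png',cv2.resize(c["image"][185:265,270:400,::-1],None,fx=6,fy=6,interpolation=cv2.INTER_CUBIC))
E
```

```text
[ 0.48393765 -0.04036359  0.03546063] [-6.3465593  -2.75240011  4.29207076]
```

View pics/s3.png

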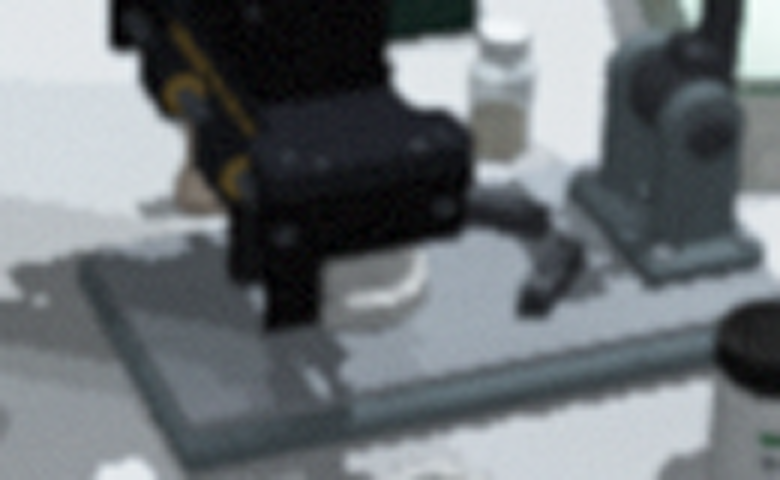

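The die is upright and cradled at about (350,290) in the crop. I'm continuing to push.

Emit:
send_rows --increments '[0, 0, 0, 0.32, 0.11, 0, 0.29, 0, 0, 0, 0.32, 0.11, 0, 0.29, 0, 0, 0, 0.32, 0.11, 0, 0.29, 0, 0, 0, 0.32, 0.11, 0, 0.29, 0, 0, 0, 0.32, 0.11, 0, 0.29, 0, 0, 0, 0.32, 0.11, 0, 0.29, 0, 0, 0, 0.32, 0.11, 0, 0.29, 0, 0, 0, 0.32, 0.11, 0, 0.29, 0, 0, 0, 0.32, 0.11, 0, 0.29, 0, 0, 0, 0.32, 0.11, 0, 0.29, 0, 0, 0, 0.32, 0.11, 0, 0.29, 0, 0, 0, 0, 0, 0, 0.29]'

```text
time: 5.13
position: [0.5173, -0.0276, 0.0351]
tool_rot: [-0.128, 0.992, 0.002, -0.006]
ft_force: [-7.2, -0.9, 6.1]
grip_width: 0.0252
grip_force: 4.2
```

Emit:
send_rows --increments '[0, 0, 0, -1.5, -0.38, 0, 0.29, 0, 0, 0, -2, -0.5, 0, 0.29, 0, 0, 0, -2, -0.5, 0, 0, 0, 0, 0, -2, -0.5, 0, 0, 0, 0, 0, -2, -0.5, 0, 0, 0, 0, 0, 0, 0, 0, 0]'

```text
time: 5.63
position: [0.4222, -0.0514, 0.0354]
tool_rot: [-0.126, 0.992, 0.002, -0.003]
ft_force: [-0.8, 0.2, -0.3]
grip_width: 0.0064
grip_force: 0.0
```

```bash
python3 - <<'E'
from h import *
o=robot.get_obs();print(o['position'],o['ft_force'])
print(die()[1:4]);c=snap('top')
cv2.imwrite('pics/t3.png',cv2.resize(c["image"][90:240,255:405,::-1],None,fx=4,fy=4,interpolation=cv2.INTER_CUBIC))
E
```

```text
[ 0.42223527 -0.05142962  0.03538917] [-0.75967017  0.15956461 -0.30515005]
(140, array([ 0.54578013, -0.01810619,  0.08174513]), array([0.02396158, 0.02352707, 0.00827825]))
```

View pics/t3.png

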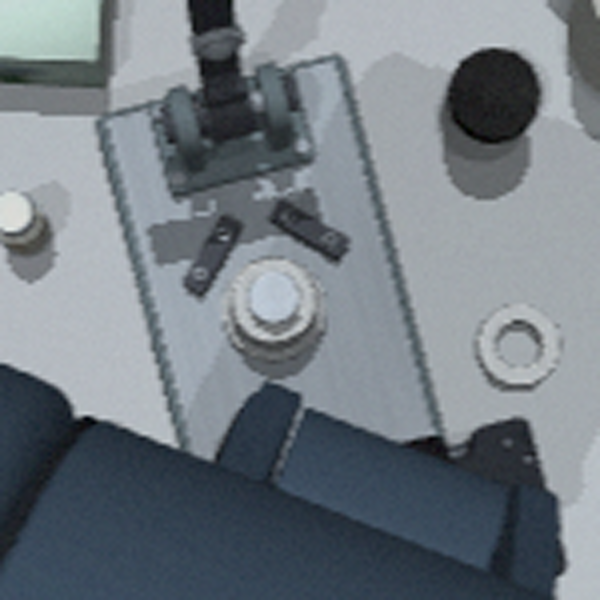

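The die is 20 mm short of home and about 2–3 mm left of the centre line. It sits at (272,305) in the crop, with the jaws at (213,255) and (310,230). The final push uses the flat face of the closed fingers, so the V can centre the die.

Emit:
send_rows --increments '[0, 0, 0, 1.5, 0.39, 0, 0, 0, 0, 0, 2.2, 0.57, 0, 0, 0, 0, 0, 2.2, 0.57, 0, 0, 0, 0, 0, 1.5, 0.39, 0, 0, 0, 0, 0, 0.8, 0.2, 0, 0, 0, 0, 0, 0.3, 0.08, 0, 0, 0, 0, 0, 0.3, 0.08, 0, 0, 0, 0, 0, 0.3, 0.08, 0, 0, 0, 0, 0, 0.3, 0.08, 0, 0, 0, 0, 0, 0.3, 0.08, 0, 0, 0, 0, 0, 0.3, 0.08, 0, 0, 0, 0, 0, 0.3, 0.08, 0, 0]'

```text
time: 6.73
position: [0.5228, -0.025, 0.0353]
tool_rot: [-0.127, 0.992, 0.002, -0.007]
ft_force: [-11.2, -3.8, 10.6]
grip_width: 0.0001
grip_force: 6.3
```

Emit:
send_rows --increments '[0, 0, 0, 0.25, 0.06, 0, 0, 0, 0, 0, 0.25, 0.06, 0, 0, 0, 0, 0, 0.25, 0.06, 0, 0]'

```text
time: 6.98
position: [0.5246, -0.0243, 0.0352]
tool_rot: [-0.129, 0.992, 0.002, -0.014]
ft_force: [-25.0, -15.6, 20.7]
grip_width: 0.0006
grip_force: 14.8
```

Force is rising, so I'm backing off to check.

Emit:
send_rows --increments '[0, 0, 0, -1, -0.25, 0, 0, 0, 0, 0, -2.2, -0.57, 0, 0, 0, 0, 0, -2.2, -0.57, 0, 0, 0, 0, 0, -2.2, -0.57, 0, 0, 0, 0, 0, 0, 0, 0, 0]'

```text
time: 7.4
position: [0.4555, -0.0426, 0.0353]
tool_rot: [-0.126, 0.992, 0.002, -0.004]
ft_force: [-0.9, 0.7, -0.1]
grip_width: 0.0002
grip_force: 0.0
```

```bash
python3 - <<'E'
from h import *
o=robot.get_obs();print(o['position'],o['ft_force'])
print(die()[1:4]);c=snap('top')
cv2.imwrite('pics/t4.png',cv2.resize(c["image"][115:190,280:370,::-1],None,fx=8,fy=8,interpolation=cv2.INTER_CUBIC))
E
```

```text
[ 0.45550804 -0.04255875  0.03530918] [-0.85200921  0.7244795  -0.06946896]
(142, array([ 0.55711683, -0.0139862 ,  0.0818113 ]), array([0.02531799, 0.02353955, 0.00886663]))
```

View pics/t4.png

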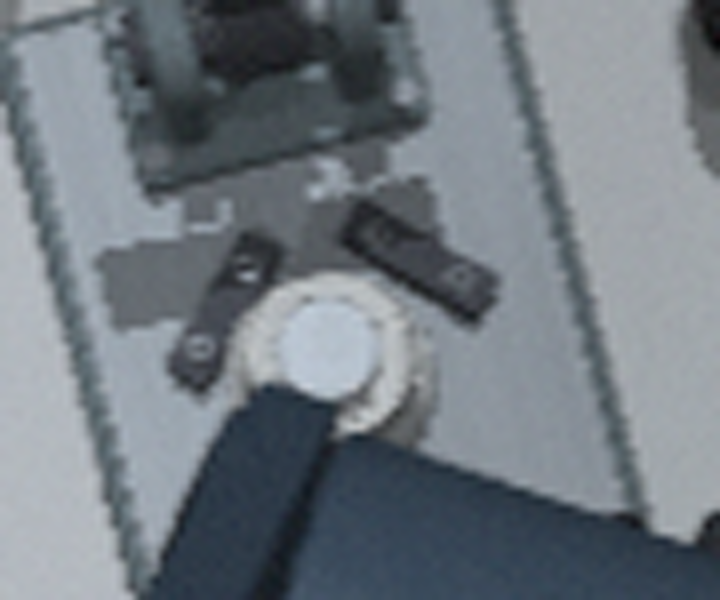

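The die touches only the left jaw and jams there, at about (275,290) in the crop, with the right jaw still clear. I'm going round to push it from its rear left, along that jaw, with the tool turned 40°.

Emit:
send_rows --increments '[0, 0, -0.1, 0.68, 0.78, 0, 0, 0, 0, -0.1, 0.68, 0.78, 0, 0, 0, 0, -0.1, 0.68, 0.78, 0, 0, 0, 0, -0.1, 0.68, 0.78, 0, 0, 0, 0, -0.1, 0.68, 0.78, 0, 0, 0, 0, -0.1, 0.68, 0.78, 0, 0, 0, 0, -0.1, 0.68, 0.78, 0, 0, 0, 0, 0, 0, 0, 0, 0, 0, 0, 0, 0, 0, 0, 0]'

```text
time: 8.25
position: [0.5107, 0.0115, 0.0356]
tool_rot: [0.219, 0.976, 0.0, 0.001]
ft_force: [-0.1, -0.2, -0.2]
grip_width: 0.0006
grip_force: 0.0
```

Emit:
send_rows --increments '[0, 0, 0, 0.5, -0.24, 0, 0, 0, 0, 0, 0.5, -0.24, 0, 0, 0, 0, 0, 0.4, -0.19, 0, 0, 0, 0, 0, 0.25, -0.12, 0, 0, 0, 0, 0, 0.25, -0.12, 0, 0, 0, 0, 0, 0.2, -0.1, 0, 0, 0, 0, 0, 0, 0, 0, 0]'

```text
time: 8.83
position: [0.527, 0.0021, 0.0352]
tool_rot: [0.221, 0.975, 0.0, -0.004]
ft_force: [-3.7, 3.1, 3.7]
grip_width: 0.0003
grip_force: 2.9
```

Emit:
send_rows --increments '[0, 0, 0, 0.2, -0.1, 0, 0, 0, 0, 0, 0.2, -0.1, 0, 0, 0, 0, 0, 0.2, -0.1, 0, 0, 0, 0, 0, 0, 0, 0, 0]'

```text
time: 9.17
position: [0.5281, 0.0008, 0.0351]
tool_rot: [0.221, 0.975, 0.0, -0.009]
ft_force: [-11.2, 6.6, 9.8]
grip_width: 0.0001
grip_force: 6.5
```

Emit:
send_rows --increments '[0, 0, 0, 0.2, -0.1, 0.05, 0, 0, 0, 0, 0.2, -0.1, 0.05, 0, 0, 0, 0, 0.2, -0.1, 0, 0, 0, 0, 0, 0, 0, 0, 0]'

```text
time: 9.5
position: [0.5321, -0.0015, 0.0353]
tool_rot: [0.221, 0.975, 0.001, -0.012]
ft_force: [-11.8, 6.6, 7.8]
grip_width: 0.0
grip_force: 7.3
```

Emit:
send_rows --increments '[0, 0, 0, 0.2, -0.1, 0, 0, 0, 0, 0, 0.2, -0.1, 0, 0, 0, 0, 0, 0, 0, 0, 0]'

```text
time: 9.75
position: [0.5323, -0.0016, 0.0353]
tool_rot: [0.221, 0.975, 0.001, -0.016]
ft_force: [-17.1, 11.2, 13.8]
grip_width: 0.0002
grip_force: 10.3
```

Emit:
send_rows --increments '[0, 0, 0, 0.2, -0.1, 0, 0, 0, 0, 0, 0.2, -0.1, 0, 0, 0, 0, 0, 0, 0, 0, 0]'

```text
time: 10.0
position: [0.5323, -0.0017, 0.0353]
tool_rot: [0.221, 0.975, 0.002, -0.02]
ft_force: [-22.6, 16.1, 19.4]
grip_width: 0.0007
grip_force: 13.4
```

It has stopped firmly, probably against the right jaw. Backing off to look.

Emit:
send_rows --increments '[0, 0, 0, -1.5, 0.7, 0, 0, 0, 0, 0, -2, 1, 0, 0, 0, 0, 0.1, -2, 0.5, 0, 0, 0, 0, 0.1, -2, -1, 0, 0, 0, 0, 0.1, -1.5, -1.5, 0, 0, 0, 0, 0.1, 0, -2, 0, 0, 0, 0, 0.1, 0, -2, 0, 0, 0, 0, 0.1, 0, 0, 0, 0, 0, 0, 0.1, 0, 0, 0, 0, 0, 0, 0, 0, 0, 0, 0]'

```text
time: 10.83
position: [0.461, -0.0529, 0.0366]
tool_rot: [-0.127, 0.992, -0.0, 0.001]
ft_force: [-0.1, -0.0, 0.7]
grip_width: 0.0002
grip_force: 0.0
```

```bash
python3 - <<'E'
from h import *
o=robot.get_obs();print(o['position'],o['tool_rot'],o['ft_force'])
print(die()[1:4]);c=snap('top')
cv2.imwrite('pics/t5.png',cv2.resize(c["image"][115:190,280:370,::-1],None,fx=8,fy=8,interpolation=cv2.INTER_CUBIC))
E
```

```text
[ 0.46099776 -0.05289278  0.03663903] [-1.27429288e-01  9.91847425e-01 -3.75420393e-04  5.66784527e-04] [-0.13756281 -0.03682072  0.66471305]
(137, array([ 0.56211782, -0.01680067,  0.08186361]), array([0.02431262, 0.02543761, 0.01029355]))
```

View pics/t5.png

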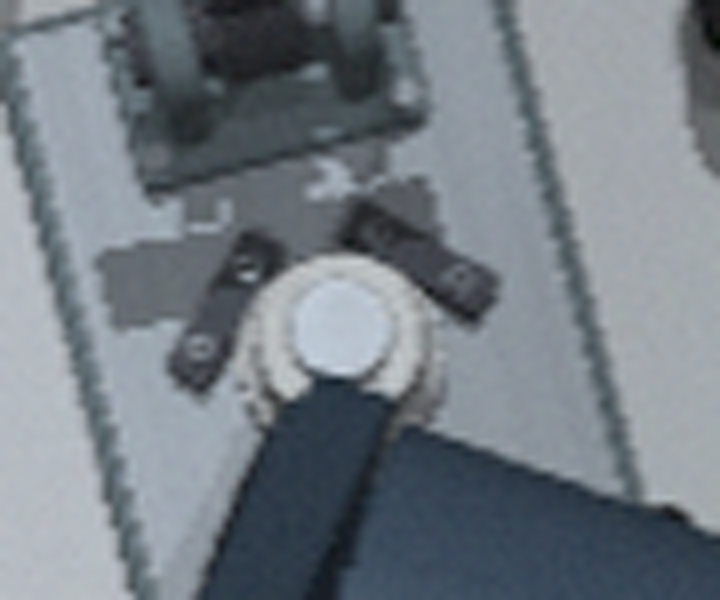

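It looks to be against both jaws, with the die at press (16,0) in my frame and perhaps a small offset. One firm centred push along the press x axis will confirm it.

Emit:
send_rows --increments '[0, 0, 0, -0.2, 0.95, -0.1, 0, 0, 0, 0, 2, 0.52, 0, 0, 0, 0, 0, 2, 0.52, 0, 0, 0, 0, 0, 1.5, 0.39, 0, 0, 0, 0, 0, 0.7, 0.18, 0, 0, 0, 0, 0, 0.3, 0.08, 0, 0, 0, 0, 0, 0.3, 0.08, 0, 0, 0, 0, 0, 0.3, 0.08, 0, 0, 0, 0, 0, 0, 0, 0, 0]'

```text
time: 11.68
position: [0.5272, -0.0235, 0.0352]
tool_rot: [-0.127, 0.992, 0.001, -0.002]
ft_force: [-2.5, 0.2, 0.7]
grip_width: 0.0003
grip_force: 1.3
```

Emit:
send_rows --increments '[0, 0, 0, 0.25, 0.06, 0, 0, 0, 0, 0, 0.25, 0.06, 0, 0, 0, 0, 0, 0.25, 0.06, 0, 0, 0, 0, 0, 0.25, 0.06, 0, 0, 0, 0, 0, 0, 0, 0, 0]'

```text
time: 12.1
position: [0.528, -0.0228, 0.0351]
tool_rot: [-0.128, 0.992, 0.001, -0.012]
ft_force: [-18.7, -13.1, 13.0]
grip_width: 0.0003
grip_force: 11.5
```

Emit:
send_rows --increments '[0, 0, 0, -0.8, -0.2, 0, 0, 0, 0, 0, -2, -0.5, 0, 0, 0, 0, 0, -2, -0.5, 0, 0, 0, 0, 0, -2, -0.5, 0, 0, 0, 0, 0, -2, -0.5, 0, 0, 0, 0, 0, 0, 0, 0, 0]'

```text
time: 12.6
position: [0.4461, -0.0429, 0.0355]
tool_rot: [-0.126, 0.992, 0.002, -0.003]
ft_force: [0.4, 0.6, -0.5]
grip_width: 0.0007
grip_force: 0.0
```

```bash
python3 - <<'E'
from h import *
print(die()[2])
P=np.load('P.npy')
for u0,u1 in((298,318),(319,345)):
    q=P[135:168,u0:u1].reshape(-1,3);q=q[(q[:,2]>.031)&(q[:,2]<.045)]
    r=cv2.minAreaRect((q[:,:2]*1000).astype('float32'))
    b=cv2.boxPoints(r);print(len(q),q.mean(0),r,b.tolist())
    D=np.array([562.1,-16.8]);
    for i in range(4):
        a,e=b[i],b[(i+1)%4];t=e-a
        if np.hypot(*t)>25:print('dist',np.cross(t,D-a)/np.hypot(*t))
E
```

```text
[ 0.56183805 -0.01660852  0.0818584 ]
158 [0.58237495 0.01502572 0.03555204] ((584.8458251953125, 14.11334228515625), (58.51316833496094, 32.384761810302734), 7.639185905456543) [[553.6963500976562, 26.272811889648438], [558.0014038085938, -5.824532508850098], [615.9953002929688, 1.9538726806640625], [611.6902465820312, 34.05121612548828]]
dist 2.6032014378534725
dist -11.422902008724916
dist 55.91000452836208
dist 43.80766611541954
124 [ 0.58697673 -0.03720447  0.03589716] ((587.236572265625, -37.13721466064453), (41.52943801879883, 12.155023574829102), 59.85765838623047) [[571.5538330078125, -52.04231643676758], [582.0653076171875, -58.14596176147461], [602.9193115234375, -22.232112884521484], [592.4078369140625, -16.128467559814453]]
dist 38.027483853151914
dist -25.872419289595346<stdin>:11: DeprecationWarning: Arrays of 2-dimensional vectors are deprecated. Use arrays of 3-dimensional vectors instead. (deprecated in NumPy 2.0)
```

```bash
python3 - <<'E' 2>/dev/null
from h import *
P=np.load('P.npy')
q=P[142:168,298:318].reshape(-1,3);q=q[(q[:,2]>.031)&(q[:,2]<.042)&(q[:,0]<.602)]
m=((q[:,:2]*1000)).astype('float32')
r=cv2.minAreaRect(m);b=cv2.boxPoints(r);print(len(q),r)
D=np.array([562.1,-16.8])
for i in range(4):
    a,e=b[i],b[(i+1)%4];t=e-a
    if np.hypot(*t)>25:print('dist',np.cross(t,D-a)/np.hypot(*t))
E
```

```text
123 ((574.333984375, 13.165567398071289), (12.390178680419922, 41.4201545715332), 59.62381362915039)
dist -25.843350384901154
dist 38.2335150668261
```

The die centre is 25.85 mm from each jaw face, symmetric on both sides, so it is home. Next I go over the top to a place behind the handle.

Emit:
send_rows --increments '[0, 0, 0, 0, 0, 2, 0, 0, 0, 0, 0, 0, 3.8, 0, 0, 0, 0, 0, 0, 3.8, 0, 0, 0, 0, 0, 0, 3.8, 0, 0, 0, 0, 0, 0, 3.8, 0, 0, 0, 0, 0, 0, 3.8, 0, 0, 0, 0, 0, 0, 3.8, 0, 0, 0, 0, 0, 0, 3.8, 0, 0, 0, 0, 0, 0, 1, 0, 0, 0, 0, 0, 0, 0, 0, 0, 0, 0, 0, 0, 0, 0]'

```text
time: 13.57
position: [0.4522, -0.0435, 0.3322]
tool_rot: [-0.127, 0.992, -0.001, 0.001]
ft_force: [0.4, 0.5, 0.2]
grip_width: 0.0004
grip_force: 0.0
```

Emit:
send_rows --increments '[0, 0, 0, 2, 0.5, 0, 0, 0, 0, 0, 3.3, 0.84, 0, 0, 0, 0, 0, 3.3, 0.84, 0, 0, 0, 0, 0, 3.3, 0.84, 0, 0, 0, 0, 0, 3.3, 0.84, 0, 0, 0, 0, 0, 3.3, 0.84, 0, 0, 0, 0, 0, 3.3, 0.84, 0, 0, 0, 0, 0, 3.3, 0.84, 0, 0, 0, 0, 0, 0, 0, 0, 0, 0, 0, 0, 0, 0, 0, 0]'

```text
time: 14.4
position: [0.7026, 0.021, 0.3267]
tool_rot: [-0.128, 0.992, 0.001, -0.003]
ft_force: [-0.0, -1.0, -0.4]
grip_width: 0.0007
grip_force: 0.0
```

Emit:
send_rows --increments '[0, 0, 0, 0, 0, -2, 0, 0, 0, 0, 0, 0, -2, 0, 0, 0, 0, 0, 0, -1.6, 0, 0, 0, 0, 0, 0, 0, 0, 0, 0, 0, -0.97, -0.26, 0, 0, 0, 0, 0, -0.97, -0.26, 0, 0, 0, 0, 0, 0, 0, 0, 0]'

```text
time: 14.98
position: [0.6809, 0.0146, 0.276]
tool_rot: [-0.127, 0.992, 0.0, -0.001]
ft_force: [0.6, 0.6, 0.4]
grip_width: 0.0005
grip_force: 0.3
```

Emit:
send_rows --increments '[0, 0, 0, -0.48, -0.13, -0.2, 0, 0, 0, 0, -0.48, -0.13, -0.2, 0, 0, 0, 0, -0.96, -0.255, 0, 0, 0, 0, 0, -0.96, -0.255, 0, 0, 0, 0, 0, -0.96, -0.255, 0, 0, 0, 0, 0, -0.92, -0.245, 0, 0, 0, 0, 0, -0.92, -0.245, 0, 0, 0, 0, 0, -0.92, -0.245, -0.1, 0, 0, 0, 0, -0.92, -0.245, -0.1, 0]'

```text
time: 15.73
position: [0.6072, -0.0051, 0.2694]
tool_rot: [-0.127, 0.992, 0.0, 0.0]
ft_force: [1.5, 0.8, -0.6]
grip_width: 0.0005
grip_force: 0.8
```

Emit:
send_rows --increments '[0, 0, 0, -0.91, -0.24, -0.26, 0, 0, 0, 0, -0.91, -0.24, -0.26, 0, 0, 0, 0, -0.91, -0.24, -0.26, 0, 0, 0, 0, -0.91, -0.24, -0.26, 0, 0, 0, 0, -0.8, -0.21, -0.45, 0, 0, 0, 0, -0.8, -0.21, -0.45, 0, 0, 0, 0, -0.8, -0.21, -0.45, 0, 0, 0, 0, -0.8, -0.21, -0.45, 0, 0, 0, 0, 0, 0, 0, 0]'

```text
time: 16.48
position: [0.5369, -0.0232, 0.24]
tool_rot: [-0.127, 0.992, 0.0, -0.002]
ft_force: [-0.0, -0.0, 0.2]
grip_width: 0.0004
grip_force: 0.6
```

```bash
python3 - <<'E'
from h import *
o=robot.get_obs();print(o['position'],o['ft_force'])
c=snap('side')
cv2.imwrite('pics/s4.png',cv2.resize(c["image"][100:265,250:430,::-1],None,fx=3.6,fy=3.6,interpolation=cv2.INTER_CUBIC))
E
```

```text
[ 0.53688422 -0.02321294  0.24004306] [-0.02766864 -0.01539263  0.2092347 ]
```

View pics/s4.png

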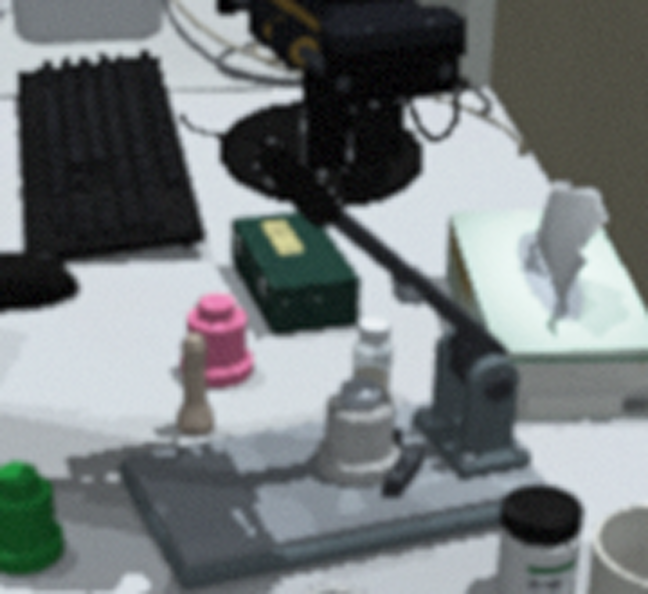

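The side view shows the lever partway over at about 0.75 rad. The fingertips bear on the rear of the bar at (325,190), and the die stays upright. Continuing along the arc.

Emit:
send_rows --increments '[0, 0, 0, -0.65, -0.17, -0.58, 0, 0, 0, 0, -0.65, -0.17, -0.58, 0, 0, 0, 0, -0.65, -0.17, -0.58, 0, 0, 0, 0, -0.65, -0.17, -0.58, 0, 0, 0, 0, -0.58, -0.155, -0.74, 0, 0, 0, 0, -0.58, -0.155, -0.74, 0, 0, 0, 0, -0.58, -0.155, -0.74, 0, 0, 0, 0, -0.58, -0.155, -0.74, 0, 0, 0, 0, -0.5, -0.13, -0.86, 0, 0, 0, 0, -0.5, -0.13, -0.86, 0, 0, 0, 0, -0.5, -0.13, -0.86, 0, 0, 0, 0, -0.5, -0.13, -0.86, 0, 0, 0, 0, 0, 0, 0, 0]'

```text
time: 17.62
position: [0.4674, -0.0409, 0.1522]
tool_rot: [-0.127, 0.992, 0.001, -0.003]
ft_force: [-0.7, 0.5, 2.9]
grip_width: 0.0005
grip_force: 1.2
```

Emit:
send_rows --increments '[0, 0, 0, -0.2, -0.05, -0.6, 0, 0, 0, 0, -0.2, -0.05, -0.6, 0, 0, 0, 0, -0.16, -0.04, -0.6, 0, 0, 0, 0, -0.16, -0.04, -0.6, 0, 0, 0, 0, -0.12, -0.03, -0.6, 0, 0, 0, 0, -0.1, -0.03, -0.4, 0, 0, 0, 0, 0, 0, -0.2, 0, 0, 0, 0, 0, 0, 0, 0]'

```text
time: 18.28
position: [0.4603, -0.0434, 0.1173]
tool_rot: [-0.127, 0.992, 0.0, -0.001]
ft_force: [-1.6, 1.4, 2.0]
grip_width: 0.0005
grip_force: 1.2
```

Emit:
send_rows --increments '[0, 0, 0, 0, 0, -0.2, 0, 0, 0, 0, 0, 0, -0.2, 0, 0, 0, 0, 0, 0, -0.2, 0, 0, 0, 0, 0, 0, -0.2, 0, 0, 0, 0, 0, 0, 0, 0]'

```text
time: 18.7
position: [0.4604, -0.0437, 0.1124]
tool_rot: [-0.128, 0.992, -0.0, -0.0]
ft_force: [-7.5, 1.2, 28.2]
grip_width: 0.0003
grip_force: 14.2
```

Firm contact at 28 N. I'm letting it settle and taking a final look.

Emit:
send_rows --increments '[0, 0, 0, 0, 0, 0, 0, 0, 0, 0, 0, 0, 0, 0, 0, 0, 0, 0, 0, 0, 0, 0, 0, 0, 0, 0, 0, 0]'

```text
time: 19.03
position: [0.4604, -0.0437, 0.1126]
tool_rot: [-0.128, 0.992, -0.0, 0.0]
ft_force: [-7.3, 1.5, 27.4]
grip_width: 0.0004
grip_force: 14.0
```

```bash
python3 - <<'E'
from h import *
o=robot.get_obs();print(o['time'],o['position'],o['ft_force'],o['joint_velocities'].round(3))
c=snap('side')
cv2.imwrite('pics/s5.png',cv2.resize(c["image"][150:265,260:420,::-1],None,fx=5,fy=5,interpolation=cv2.INTER_CUBIC))
E
```

```text
19.0333 [ 0.46039197 -0.04368182  0.11260027] [-7.29075908  1.50149906 27.37160308] [ 0.001 -0.     0.    -0.002 -0.    -0.   ]
```

View pics/s5.png

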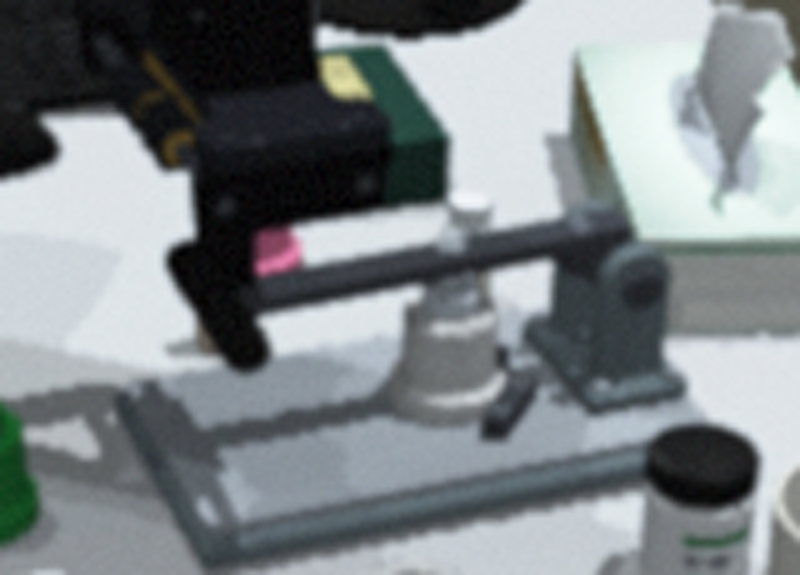

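The lever is level and its foot is on the plunger at (455,270). The fingers press the bar at (215,290), and the die is upright in the V. The push is steady, so I'm handing in.

```bash
python3 -c "
from rig import robot
print(robot.hand_in())"
```

```text
the job is handed in; nothing more can be done
None
```

I pushed the die home against both jaws of the V-stop, closed the lever onto its plunger, and handed the job in at about 19 s with the fingers still pressing the handle down at about 27 N; the hand-in gave no verdict.

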